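# Clamp the flanged probe into the sprung bracket

### The arm

A 6-joint arm with a two-finger parallel gripper is mounted at the origin on the work surface. World frame = base frame: x ahead of the robot, y to its left, z up, the work surface at z = 0. Lengths are in m, angles in rad, forces in N, time in s.
With the tool pointing down it reaches from about 0.35 to 0.975 m from the base axis. Payload 7.1 kg.
Tool frame: the origin (TCP) lies at the very end of the fingers, on their centre line; the grasp point (between the pads) lies 19 mm behind it; z points along the fingers, y is the line along which they close (so a half turn about z gives the same grasp; the last joint's range is limited). The gripper opens to 88 mm and grips with 3 to 60 N. Pads are 20 mm wide; open, the fingers measure 115 mm over their backs; the gripper's body (75 mm by 178 mm) begins 61 mm behind the grasp point.
Start: joints at [1.105, 0.423, 1.63, -0, 1.089, -0.019], TCP at [0.27, 0.564, 0.223] pointing down, gripper open.
Joint ranges: [-3, 3], [-0.9, 2.11], [0.09, 2.58], [-1.31, 4.45], [0.11, 2.69], [-2.54, 2.54]. Speed limits (rad/s): [2.39, 2.39, 3.01, 3.14, 3.14, 3.14].

### API

Orientations are given as a unit quaternion [w, x, y, z].
In Python, from plant import manip gives the robot as it stands.
- The arm moves only by the tool servo_tool, never from a script. Its argument "series" is a list that holds one entry, the list of rows, each a list of 7 numbers: the turn, a rotation vector about the tool's x, y, z in degrees, then the shift along the tool's x, y, z in mm, then the closure, from -1 (fully open) to 1 (shut). In form: [[[wx, wy, wz, tx, ty, tz, gripper], ...]]. A call has 1 to 10 rows; each row shifts and turns the commanded pose from where the row before left it, along the tool's axes as they then stand; what a row does not reach is not made up. A row lasts 1/12 s, in which the tool goes at most 41.7 mm and 7.16 degrees, less where a joint would pass 70% of its speed; a pose out of reach is approached as far as the arm can. A call is refused whole if a number of a shift passes 41.7 or a number of a turn 7.16, either way. A call with a gripper value outside its range is refused whole. The fingers move at their own pace and stop on an object; the grip force is fixed at half the most. Time passes only in rows, so rows that do not move let the fingers close. It gives the time, the measured TCP pose, the force, the opening and the grip force at its end, in the units of the state.
- manip.observe(): the state, without advancing time (a new reading comes with each control period).
- manip.read_camera(name): name is "scene" or "side" or "wrist"; returns a dict with "color" (420x560x3 uint8, red, green, blue), "range_z" (420x560 float32, m along the optical axis (not along the pixel's ray), 0 where there is no reading), "fx", "fy", "cx", "cy" (pixels), "eye" and "attitude" of the camera in the world. Camera axes: x right, y up, looking along -z (the intrinsics and any distortion apply to the point x, -y, -z); pixel columns grow to the right and rows downward; lengths in m; the calibration is good to about 2 mm. A picture is of the moment at which its call begins.
- manip.finish_job(): hands the job in; it is judged then, once.
The state is a dict: "t": time; "q": joint angles; "qd": joint speeds; "tau": joint torques, N m; "ee_pos": TCP position; "tool_rot": TCP orientation; "ft_force": force on the tool from outside, world axes, zero at the start; "ft_torque": the same for the moment, N m; "opening": finger opening in m; "grip_force": force on a finger pad.
Only numpy, scipy, OpenCV 4.12 (cv2) and the standard library are available. Lean on these libraries where they do the work, as an engineer would, in place of code of your own. Each camera call takes 0.05 s, during which the arm holds its last target. There are 200 camera calls.

### The job

First take the silica canister off the bracket's sprung tray and stand it upright in the open bay of the logger housing. Then take the slim probe with the small foot flange, press the tray down with that flange, slide the probe sideways along the slot until it is fully home with its flange held beneath the slotted plate by the spring, and let go. Leave the other things on the shelf as they are.

Things in the scene. Friction and masses are not known exactly. Their poses are not given: they have to be found in the camera images.
- bracket: fixed steel bracket, 150 x 76 mm. Origin on the shelf below the axis of a seated probe; local +x points out of the slot's mouth, z up. Slotted plate: underside 50, top 55 mm above the shelf, x = -45 to +30 mm, y = +-38 mm; slot 27 mm wide, open at x = +30, closed at x = -12 mm. Cheeks below it 68 mm apart; back upright at x = -45 mm, 90 mm high. Sprung tray below and in front
- seat (a point): point at the underside of the slotted plate (50 mm above the shelf) on the axis of a fully seated probe; axes as the bracket's. A 20 mm barrel touches the slot's closed end when its axis is at x = -2 mm; fully home means within 5 mm of this point along x
- mouth (a point): point on the top of the tray at rest (48 mm above the shelf), 62 mm in front of the seat along the bracket's +x, in front of the plate: here a flange can be set on the tray before it is slid in
- tray (a joint): how far the flat aluminium tray (56 mm wide, bracket x = -36 to +104 mm, top 48 mm above the shelf at rest) is pressed straight down, in m: 0 to 0.018. At rest the gap under the plate is 2 mm; the 8 mm flange needs 6 mm more (reads about 0.006 once held). The spring pushes back with 3 N plus 0.3 N per mm and returns the tray at once when let go
- logger: black logger housing fixed to the shelf, 84 x 166 mm, 40 mm high; origin at the centre of its underside, long side along local y. The end towards +y is an open-topped square bay, the rest is closed
- bay (a point): centre of the bay's floor, 6 mm above the shelf; the bay is 60 mm (x) by 66 mm (y) inside, its rim 40 mm above the shelf
- canister: silica canister, upright green plastic cylinder with a white band near its top, 44 mm in diameter, 95 mm high, about 0.13 kg; origin at the centre of its underside. It starts on the tray in front of the plate
- probe: the probe to be clamped: white upright barrel of 20 mm diameter, 90 mm high overall, with a flange of 40 mm diameter and 8 mm thickness at its foot; about 0.12 kg; origin at the centre of its underside, z along the barrel
- wide_probe: other white probe, leave alone: 20 mm barrel, 90 mm high, but foot flange of 64 mm diameter; origin at the centre of its underside
- fat_probe: other white probe, leave alone: plain barrel of 32 mm diameter without flange, 85 mm high; origin at the centre of its underside
- can: bystander: small can, 32 mm diameter, 85 mm high; origin under its centre
- jar: bystander: small jar, 34 mm diameter, 70 mm high; origin under its centre
- socket: bystander: grey bayonet socket, 54 mm ring with two lugs, 30 mm high; origin under its centre
- angle: bystander: steel angle bracket, 60 x 40 mm, 54 mm high; origin under its centre
- screwdriver: bystander: screwdriver, 170 mm long, lying on the shelf
Things that resemble listed ones, but are neither listed nor needed, are in the scene too. Leave any yellow look-alike of the probe alone.

How it is judged:
On the way, in this order (a step that is already met when the one before it is completed fails the run):
1. the canister stands released in the logger's bay (horizontal distance between canister and bay below 0.015 m and z of canister in the frame of bay below 0.006 m and angle between canister's own z axis and vertical below 0.12 rad and contact force between the fingers and canister below 0.1 N), for 0.2 s.
2. the tray is pressed down with the probe's flange (value of joint tray above 0.0055 m and contact force between probe and bracket above 2 N), for 0.05 s.
At the end, for the whole second after the job is handed in: the canister stands on the bay floor within 15 mm of its centre, upright within 7 degrees; the probe is at rest in the slot, upright within 4.5 degrees, within 5 mm of the seat both ways, its flange against the underside of the plate (within 3 mm), held by the tray (horizontal distance between canister and bay below 0.015 m and z of canister in the frame of bay below 0.006 m and angle between canister's own z axis and vertical below 0.12 rad and x of probe in the frame of seat between -0.006 and 0.005 m and y of probe in the frame of seat between -0.005 and 0.005 m and z of probe in the frame of seat between -0.011 and -0.005 m and value of joint tray between 0.004 and 0.0085 m and angle between probe's own z axis and vertical below 0.08 rad and linear speed of each of probe, canister below 0.02 m/s); the robot touches nothing.
It fails at once if another thing on the shelf is shifted by more than 25 mm or tipped over (distance of any of wide_probe, fat_probe, can, jar, socket, angle, screwdriver from where it was at the start of the episode above 0.025 m or angle between any of wide_probe, fat_probe, can, jar, socket, angle's own z axis and vertical above 0.5 rad).
It also fails if it takes over 61 s, if anything falls off the work surface, if the arm or the gripper's body presses on something with over 40 N, if the wrist force passes 120 N, or if a joint passes its speed limit or range.

## Working session

There is one attempt and no reset: what is moved stays moved. The work goes in short steps, Python scripts to look and compute and a tool call to move; the robot and the scene stay as the last step left them, time stands still between calls to the robot, and variables do not carry over. Pictures are saved under pics/ and viewed, at most 12 in all, crops included, and the job is handed in when it is done.

Besides the shell and the picture viewer there is one more tool, called after "Emit:" as name(argument=value, ...), one argument or row to a line, values as JSON. servo_tool: Moves the arm, as the interface text tells. Its arguments: {"type":"object","properties":{"series":{"type":"array","items":{"type":"array","items":{"type":"array","items":{"type":"number"}}}}},"required":["series"]}

```bash
mkdir -p pics; ls; cat > h.py <<'E'
import numpy as np, cv2, pickle
from scipy.spatial.transform import Rotation as R
def rot(a):
    a=np.array(a,float)
    return a if a.shape==(3,3) else R.from_quat(a[[1,2,3,0]]).as_matrix()
def cloud(c):
    h,w=c["range_z"].shape
    v,u=np.mgrid[0:h,0:w]; d=c["range_z"]
    P=np.stack([(u-c["cx"])/c["fx"]*d,-(v-c["cy"])/c["fy"]*d,-d],-1)
    W=P@rot(c["attitude"]).T+np.array(c["eye"]); W[d==0]=np.nan
    return W
def grab(manip,name,tag):
    c=manip.read_camera(name); pickle.dump(dict(c),open(f"{tag}.pkl","wb"))
    cv2.imwrite(f"pics/{tag}.png",c["color"][:,:,::-1]); return c
E
python3 - <<'E'
from plant import manip
from h import *
for n in("scene","side"):
    c=grab(manip,n,n+"0"); print(n,c["eye"],c["attitude"],{k:(v if np.size(v)<12 else 0) for k,v in c.items() if k not in("color","range_z")})
print(manip.observe())
E
```

```text
pics
scene [ 1.22135526 -0.38696377  0.61091773] [0.79212042 0.40126783 0.21663038 0.40571006] {'fx': 457.765291058065, 'fy': 457.765291058065, 'cx': 274.8779994904609, 'cy': 210.7697484287839, 'eye': array([ 1.22135526, -0.38696377,  0.61091773]), 'attitude': array([0.79212042, 0.40126783, 0.21663038, 0.40571006])}
side [ 0.44331994 -0.82726238  0.86198531] [ 0.91415437  0.3961815  -0.02864731 -0.08087857] {'fx': 510.06582082818494, 'fy': 510.06582082818494, 'cx': 276.6370029991499, 'cy': 208.26839499027116, 'eye': array([ 0.44331994, -0.82726238,  0.86198531]), 'attitude': array([ 0.91415437,  0.3961815 , -0.02864731, -0.08087857])}
{'t': 0.1, 'q': array([ 1.10500376e+00,  4.23786394e-01,  1.63057979e+00, -1.77525108e-05,
        1.08865168e+00, -1.90323003e-02]), 'qd': array([-0.00072995,  0.00026931, -0.00253877,  0.00163848,  0.00031995,
        0.00142142]), 'tau': array([-1.20236906e-03, -5.45615387e+01, -2.74325645e+01,  6.44520507e-02,
        1.87955640e-02, -5.49627919e-05]), 'ee_pos': array([0.26980167, 0.56320689, 0.22197901]), 'tool_rot': array([-1.63426100e-04,  2.21522958e-01,  9.75154896e-01, -6.93657842e-04]), 'ft_force': array([-0.05879725, -0.1926057 , -0.44135273]), 'ft_torque': array([ 0.01144401,  0.02033374, -0.01595858]), 'grip_force': 0.0, 'opening': 0.08778147619388844}
```

View pics/scene0.png

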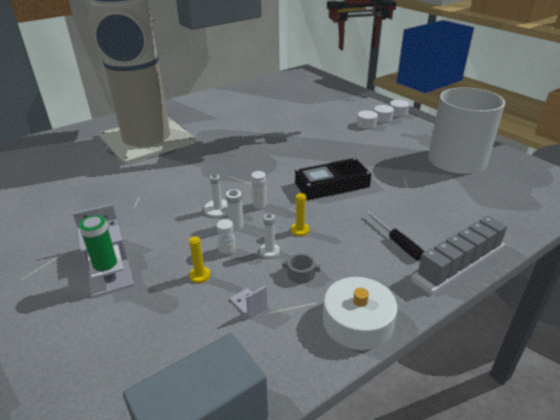

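View pics/side0.png

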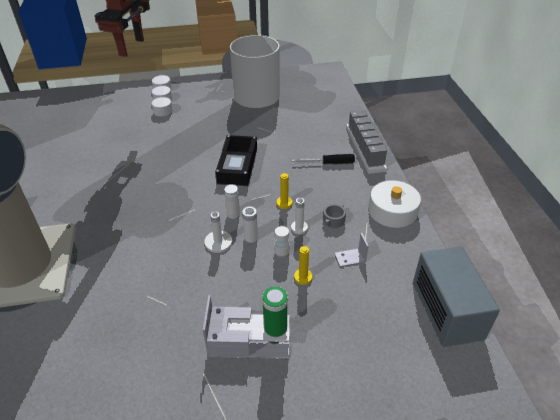

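Candidates for the probe:
- White, small flange: scene (268,236) / side (300,216). This is my choice.
- White, wide flange: scene (215,195) / side (217,232).
- Fat barrel: scene (234,208) / side (250,225).
- Can: scene (259,190) / side (231,202).
- Yellow look-alikes: scene (199,258) and (300,215).

The canister is at side (275,312), on the bracket. The logger is at side (237,160), with its open bay apparently at the far end.

```bash
python3 - <<'E'
from h import *
c=pickle.load(open("side0.pkl","rb")); s=pickle.load(open("scene0.pkl","rb"))
im=c["color"][:,:,::-1]
a=cv2.resize(im[120:260,190:340],(600,560),interpolation=cv2.INTER_CUBIC); cv2.imwrite("pics/cropA.png",a)
a=cv2.resize(im[280:370,190:310],(800,600),interpolation=cv2.INTER_CUBIC); cv2.imwrite("pics/cropB.png",a)
W=cloud(c);S=cloud(s)
# clusters above the shelf, both cameras merged
for nm,X,cam in(("side",W,c),("scene",S,s)):
    m=((X[...,2]>.015)&(X[...,2]<.2)&(X[...,0]>.25)&(X[...,0]<1.)&(abs(X[...,1])<.6)).astype(np.uint8)
    n,l,st,ce=cv2.connectedComponentsWithStats(m,connectivity=4)
    for i in range(1,n):
        if st[i,4]>60:
            p=X[l==i]; top=p[p[:,2]>p[:,2].max()-.01]
            print(nm,ce[i].round(),st[i,4],"min",p.min(0).round(3),"max",p.max(0).round(3),"top",((top.min(0)+top.max(0))/2).round(4))
E
```

```text
side [256.  77.] 2156 min [0.543 0.535 0.015] max [0.689 0.6   0.172] top [0.6151 0.569  0.1672]
side [161. 105.] 243 min [0.287 0.544 0.015] max [0.346 0.599 0.039] top [0.3171 0.5719 0.034 ]
side [367. 138.] 1214 min [0.852 0.172 0.015] max [0.9   0.377 0.066] top [0.8761 0.2763 0.0608]
side [236. 159.] 1352 min [0.451 0.173 0.015] max [0.576 0.356 0.045] top [0.5138 0.2663 0.04  ]
side [338. 157.] 197 min [0.74  0.209 0.015] max [0.826 0.242 0.029] top [0.7841 0.2258 0.0237]
side [284. 187.] 220 min [0.601 0.08  0.015] max [0.621 0.105 0.094] top [0.6105 0.0929 0.0888]
side [394. 202.] 1797 min [ 0.806 -0.044  0.015] max [0.925 0.079 0.073] top [0.8672 0.0178 0.0676]
side [231. 200.] 382 min [0.465 0.056 0.015] max [0.497 0.094 0.087] top [0.4814 0.0765 0.0818]
side [299. 212.] 241 min [ 0.619 -0.011  0.016] max [0.64  0.012 0.094] top [0.6302 0.0014 0.089 ]
side [334. 214.] 300 min [ 0.689 -0.015  0.015] max [0.746 0.041 0.035] top [0.7164 0.0137 0.0299]
side [250. 222.] 418 min [ 0.497 -0.027  0.015] max [0.529 0.008 0.09 ] top [ 0.5134 -0.0091  0.0848]
side [216. 226.] 258 min 
[... 1421 characters left out ...]
 352 min [ 0.624 -0.009  0.015] max [0.644 0.012 0.095] top [0.634  0.0017 0.09  ]
scene [453. 248.] 3469 min [0.674 0.178 0.015] max [0.903 0.382 0.067] top [0.8792 0.2784 0.0617]
scene [196. 255.] 393 min [ 0.6   -0.156  0.015] max [ 0.622 -0.136  0.094] top [ 0.6113 -0.1459  0.0891]
scene [300. 265.] 537 min [ 0.691 -0.014  0.015] max [0.748 0.04  0.034] top [0.7197 0.0131 0.029 ]
scene [359. 310.] 4112 min [ 0.811 -0.041  0.015] max [0.93  0.078 0.073] top [0.8696 0.0192 0.0679]
scene [256. 299.] 383 min [ 0.749 -0.129  0.015] max [ 0.758 -0.087  0.057] top [ 0.7533 -0.1081  0.0522]
scene [203. 387.] 8541 min [ 0.834 -0.36   0.015] max [ 0.926 -0.2    0.104] top [ 0.8802 -0.2803  0.0992]
```

View pics/cropA.png

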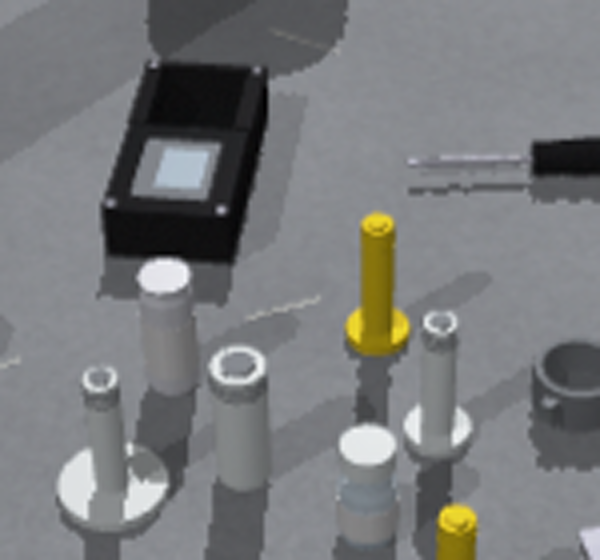

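View pics/cropB.png

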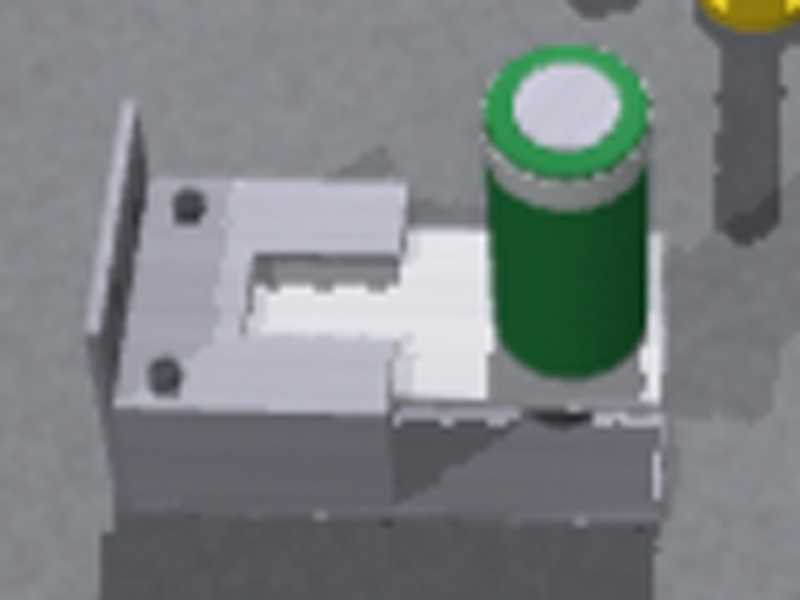

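Crop A: the slim probe with the small flange is at crop (440,380), clearly smaller than the wide flange at (112,485). The bay is the far end of the logger, at crop (200,95). Crop B: the bracket slot opens towards +x, and the canister stands on the tray near its mouth at crop (565,210).

```bash
python3 - <<'E'
from h import *
from scipy.optimize import least_squares
C={n:pickle.load(open(n+"0.pkl","rb")) for n in("side","scene")}
def circ(p,r):
    f=lambda v:np.hypot(p[:,0]-v[0],p[:,1]-v[1])-r
    return least_squares(f,p[:,:2].mean(0)+0.0,loss="soft_l1",f_scale=.002).x
for n,c in C.items():
    X=cloud(c).reshape(-1,3); X=X[np.isfinite(X[:,0])]
    def box(lo,hi): return X[np.all((X>lo)&(X<hi),1)]
    p=box([.42,.15,.034],[.6,.38,.05]); r=cv2.minAreaRect(p[:,:2].astype(np.float32)*1000); print(n,"logger",r,np.median(p[:,2]))
    p=box([.37,-.34,.052],[.48,-.2,.062]); r=cv2.minAreaRect(p[:,:2].astype(np.float32)*1000); print(n,"plate",r,np.median(p[:,2]))
    q=box([.37,-.34,.07],[.45,-.2,.095]); print(n,"upright",q.mean(0),np.polyfit(q[:,1],q[:,0],1), q.min(0),q.max(0))
    p=box([.37,-.34,.035],[.6,-.2,.052]);r=cv2.minAreaRect(p[:,:2].astype(np.float32)*1000); print(n,"tray",r,np.median(p[:,2]))
    for nm,xy,z0,z1,rr in(("can",(.525,-.29),.07,.135,.022),("probe",(.632,.001),.02,.085,.01),("flange",(.632,.001),.001,.009,.02)):
        p=box([xy[0]-.04,xy[1]-.04,z0],[xy[0]+.04,xy[1]+.04,z1]); 
        if nm!="flange": print(n,nm,circ(p,rr),len(p))
    p=box([.5,-.32,.139],[.55,-.26,.16]);print(n,"cantop",(p.min(0)+p.max(0))/2,p[:,2].max())
E
```

```text
side logger ((513.3991088867188, 266.3770446777344), (172.43968200683594, 84.89871215820312), 73.87486267089844) 0.03946217858062351
side plate ((439.6415710449219, -272.5023193359375), (80.25989532470703, 78.64900970458984), 75.5854721069336) 0.055147300316076564
side upright [ 0.40133753 -0.26851438  0.08481303] [0.21315475 0.45857265] [ 0.3918976  -0.30254388  0.07016544] [ 0.41101348 -0.22617943  0.09342835]
side tray ((474.063232421875, -280.38836669921875), (77.68045806884766, 152.99366760253906), 78.72820281982422) 0.04779224704044188
side can [ 0.52373779 -0.2898628 ] 506
side probe [0.62981521 0.00219924] 177
side cantop [ 0.52373484 -0.29166303  0.14341665] 0.1478158423785667
scene logger ((516.2032470703125, 267.7332763671875), (168.077880859375, 88.38690948486328), 73.72567749023438) 0.041138260840611285
scene plate ((441.7052917480469, -271.533935546875), (75.982177734375, 78.66498565673828), 78.69929504394531) 0.05625692318367165
scene upright [ 0.40498292 -0.26326519  0.08311961] [0.21366911 0.46123456] [ 0.39339367 -0.30107184  0.07003149] [ 0.41522865 -0.22635933  0.09327368]
scene tray ((484.0532531738281, -280.3975830078125), (75.73045349121094, 141.78042602539062), 78.1274185180664) 0.04887705639380868
scene can [ 0.52529776 -0.28976501] 790
scene probe [0.63183607 0.00247398] 259
scene cantop [ 0.52762974 -0.29040079  0.14337588] 0.1477172520267256
```

Emit:
servo_tool(
  series=[
    [[0,0,0,-34.5,-12.7,-3,-1],[0,0,0,-34.5,-12.7,-3,-1],[0,0,0,-34.5,-12.7,-3,-1],[0,0,0,-34.5,-12.7,-3,-1],[0,0,0,-34.5,-12.7,-3,-1],[0,0,0,-34.5,-12.7,-3,-1],[0,0,0,-34.5,-12.7,-3,-1],[0,0,0,-34.5,-12.7,-3,-1],[0,0,0,-34.5,-12.7,-3,-1],[0,0,0,-34.5,-12.7,-3,-1]],
  ],
)

```text
t: 0.93
ee_pos: [0.5271, 0.2984, 0.2525]
tool_rot: [-0.0, 0.222, 0.975, -0.0]
ft_force: [1.6, 0.6, -0.1]
opening: 0.0879
grip_force: 0.0
```

```bash
cat >> h.py <<'E'
def to(manip,p,yaw=None):
    """print move in tool axes (mm, deg); yaw = wanted world yaw of closing axis (deg)"""
    o=manip.observe(); T=rot(o["tool_rot"]); d=(np.array(p)-o["ee_pos"])*1000
    cur=np.degrees(np.arctan2(T[1,1],T[0,1])); s=T.T@d
    print("t",round(o["t"],2),"pos",o["ee_pos"].round(4),"yawY",cur.round(1),"q6",o["q"][5].round(2),"tilt",np.degrees(np.arccos(-T[2,2])).round(2),"f",o["ft_force"].round(1),"op",round(o["opening"],4))
    print("shift tool",s.round(1),"len",np.linalg.norm(d).round(1))
    if yaw is not None:
        a=(cur-yaw+90)%180-90; print("turn about tool z (deg)",a.round(1))  # tool z down: + turns world yaw -
E
python3 - <<'E'
from plant import manip
from h import *
to(manip,[.526,.3,.25])
c=grab(manip,"wrist","w1"); print(c["eye"],rot(c["attitude"]).round(3).tolist(),c["fx"],c["cx"],c["cy"])
W=cloud(c); z=W[...,2]
m=(z>.033)&(z<.045)&(np.abs(W[...,0]-.515)<.1)&(abs(W[...,1]-.27)<.12)
print(m.sum(), cv2.minAreaRect(W[m][:,:2].astype(np.float32)*1000))
f=(z>.002)&(z<.012)&(np.hypot(W[...,0]-.526,W[...,1]-.305)<.03)
print(f.sum(), cv2.minAreaRect(W[f][:,:2].astype(np.float32)*1000), W[f].mean(0))
E
```

```text
t 0.93 pos [0.5271 0.2984 0.2525] yawY 64.4 q6 -0.63 tilt 0.04 f [ 1.6  0.6 -0.1] op 0.0879
shift tool [1.7 1.  2.5] len 3.2
[0.4591925  0.33037147 0.41486411] [[0.431, -0.867, -0.25], [0.902, 0.414, 0.12], [-0.001, -0.277, 0.961]] 367.95298776231783 280.8950291934996 204.5680612717522
9134 ((517.0523071289062, 267.5133056640625), (166.39920043945312, 84.62092590332031), 73.43169403076172)
2077 ((529.1370849609375, 305.4044189453125), (57.21556854248047, 54.01091384887695), 73.88864135742188) [0.52715993 0.30510821 0.00620292]
```

View pics/w1.png

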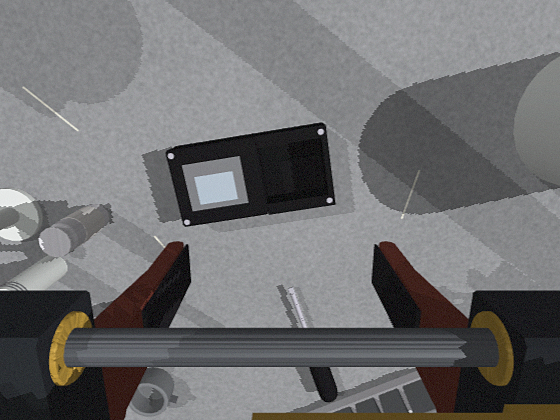

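The wrist picture shows the logger at about (250,175), with the open bay on its right at (298,170).

```bash
python3 - <<'E'
from h import *
for n,cen in(("w1",(517.05,267.5)),("side0",(513.4,266.4)),("scene0",(516.2,267.7))):
    W=cloud(pickle.load(open(n+".pkl","rb"))).reshape(-1,3)*1000; W=W[np.isfinite(W[:,0])]
    a=np.radians(-16.4); L=(W[:,:2]-cen)@np.array([[np.cos(a),-np.sin(a)],[np.sin(a),np.cos(a)]])
    z=W[:,2]; k=(abs(L[:,0])<15)&(abs(L[:,1])<90)&(z>36)&(z<46)
    ys=np.sort(L[k][:,1]); g=np.diff(ys); i=np.argmax(g); print(n,"rim gap y",ys[i],ys[i+1],"end",ys[0],ys[-1])
    k=(abs(L[:,1]-41)<15)&(abs(L[:,0])<50)&(z>36)&(z<46)
    xs=np.sort(L[k][:,0]); g=np.diff(xs); i=np.argmax(g); print(n,"rim gap x",xs[i],xs[i+1],xs[0],xs[-1])
E
```

```text
w1 rim gap y 11.331242474908052 77.16480021716615 end -82.42451129076049 83.09787834191759
w1 rim gap x -29.869589195912827 29.55756615243459 -42.13275955407934 42.3213606369942
side0 rim gap y 12.728616236250526 72.42308057991043 end -86.20921166183491 83.76011310236304
side0 rim gap x -29.68104030826141 29.468047231195907 -42.687762142029364 41.293368097732106
scene0 rim gap y 9.501216560277658 75.74364135277516 end -83.66925940014329 83.76622096494769
scene0 rim gap x -27.398872957533534 26.537141638080048 -44.28706962258419 44.06667008760673
```

Emit:
servo_tool(
  series=[
    [[0,0,0,-14.5,-38.1,-0.5,-1],[0,0,0,-14.5,-38.1,-0.5,-1],[0,0,0,-14.5,-38.1,-0.5,-1],[0,0,0,-14.5,-38.1,-0.5,-1],[0,0,0,-14.5,-38.1,-0.5,-1],[0,0,0,-14.5,-38.1,-0.5,-1],[0,0,0,-14.5,-38.1,-0.5,-1],[0,0,0,-14.5,-38.1,-0.5,-1],[0,0,0,-14.5,-38.1,-0.5,-1],[0,0,0,-14.5,-38.1,-0.5,-1]],
  ],
)

```text
t: 1.82
ee_pos: [0.4916, -0.1078, 0.2576]
tool_rot: [-0.0, 0.221, 0.975, 0.0]
ft_force: [1.6, 0.0, 0.1]
opening: 0.0878
grip_force: 0.0
```

Emit:
servo_tool(
  series=[
    [[0,0,0,-14.5,-38.1,-0.5,-1],[0,0,0,-14.5,-38.1,-0.5,-1],[0,0,0,-14.5,-38.1,-0.5,-1],[0,0,0,-14.5,-38.1,-0.5,-1],[0,0,0,0,0,0,-1]],
  ],
)

```text
t: 2.23
ee_pos: [0.4783, -0.2746, 0.2597]
tool_rot: [0.001, 0.224, 0.975, -0.001]
ft_force: [0.9, -0.8, 0.6]
opening: 0.088
grip_force: 0.0
```

```bash
cat > br.py <<'E'
from h import *
def fit(n):
    W=cloud(pickle.load(open(n+".pkl","rb"))).reshape(-1,3)*1000; W=W[np.isfinite(W[:,0])]
    b=(W[:,0]>360)&(W[:,0]<600)&(W[:,1]>-350)&(W[:,1]<-200)
    W=W[b]; z=W[:,2]
    q=W[(z>66)&(z<92)&(W[:,0]<430)]
    if len(q)>5: print(n,"upright slope yaw",-np.degrees(np.arctan(np.polyfit(q[:,1],q[:,0],1)[0])).round(2))
    p=W[(z>51.5)&(z<60)&(W[:,0]<500)]; r=cv2.minAreaRect(p[:,:2].astype(np.float32)); print(n,"plate",np.round(r[0],1),np.round(r[1],1),round(r[2],1),np.median(p[:,2]).round(1))
    c=W[(z>139)&(z<152)]
    if len(c): print(n,"cantop",cv2.minEnclosingCircle(c[:,:2].astype(np.float32)),z.max())
    for o in((447.5,-273.5),):
        a=np.radians(-12.1); L=(W[:,:2]-o)@np.array([[np.cos(a),-np.sin(a)],[np.sin(a),np.cos(a)]])
        P=(z>51.5)&(z<60)
        def rng(k,j): v=np.sort(L[k][:,j]); g=np.diff(v); i=np.argmax(g); return np.round([v[0],v[i],v[i+1],v[-1]],1)
        print(n,"slot y (lo,gap,gap,hi)",rng(P&(L[:,0]>2)&(L[:,0]<24),1)," plate x at side",rng(P&(abs(L[:,1])>18)&(abs(L[:,1])<32)&(L[:,0]<45),0)," closed end x",L[P&(abs(L[:,1])<7)&(L[:,0]<45)][:,0].max().round(1))
        t=(z>44)&(z<51.2); print(n,"tray x max",np.percentile(L[t][:,0],[.5,99.5]).round(1),"y",np.percentile(L[t&(L[:,0]>35)][:,1],[1,99]).round(1),np.median(z[t]).round(1))
E
python3 - <<'E'
from plant import manip
from h import *; from br import fit
grab(manip,"wrist","w2")
for n in("w2","side0","scene0"): fit(n)
to(manip,[.525,-.29,.2])
E
```

```text
w2 upright slope yaw -11.81
w2 plate [ 442.9 -272.2] [76.2 74.9] 78.0 55.2
w2 cantop ((526.64697265625, -290.290283203125), 22.58028793334961) 369.0311051066997
w2 slot y (lo,gap,gap,hi) [-37.8 -12.9  14.   38.4]  plate x at side [-42.3  10.4  10.6  32.8]  closed end x -9.4
w2 tray x max [ -8.1 103.8] y [-26.9  28.4] 48.2
side0 upright slope yaw -12.03
side0 plate [ 451.4 -275.5] [ 80.2 101.7] 75.9 55.1
side0 cantop ((523.939453125, -291.1304931640625), 22.941913604736328) 147.8158423785667
side0 slot y (lo,gap,gap,hi) [-40.2 -12.8  -0.4  38.5]  plate x at side [-45.6 -27.1 -26.4  30.1]  closed end x 14.3
side0 tray x max [-45.4 103.5] y [-28.8  26.2] 47.9
scene0 upright slope yaw -12.09
scene0 plate [ 441.7 -271.5] [76.  78.7] 78.7 56.1
scene0 cantop ((527.7726440429688, -289.49853515625), 23.760236740112305) 147.7172520267256Traceback (most recent call last):
  File "<stdin>", line 4, in <module>
  File "br.py", line 15, in fit
    print(n,"slot y (lo,gap,gap,hi)",rng(P&(L[:,0]>2)&(L[:,0]<24),1)," plate x at side",rng(P&(abs(L[:,1])>18)&(abs(L[:,1])<32)&(L[:,0]<45),0)," closed end x",L[P&(abs(L[:,1])<7)&(L[:,0]<45)][:,0].max().round(1))
                                                                                                                                                               ~~~~~~~~~~~~~~~~~~~~~~~~~~~~~~~~~~~~~~~~~^^
    return umr_maximum(a, axis, None, out, keepdims, initial, where)
ValueError: zero-size array to reduction operation maximum which has no identity
```

View pics/w2.png

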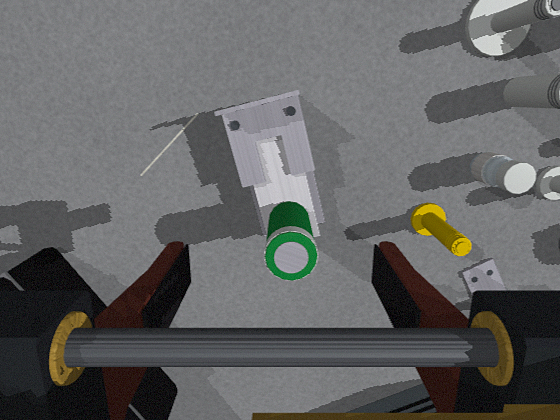

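The picture shows the bracket at (265,140), with its slot facing the canister, whose top is at (291,258). Next I grasp the canister.

Emit:
servo_tool(
  series=[
    [[0,0,0,-24.8,3.3,20,-1],[0,0,0,-24.8,3.3,20,-1],[0,0,0,0,0,35,-1],[0,0,0,0,0,35,-1],[0,0,0,0,0,30,-1],[0,0,0,0,0,17,-1],[0,0,0,0,0,0,-1]],
  ],
)

```text
t: 2.87
ee_pos: [0.5238, -0.2812, 0.0983]
tool_rot: [-0.004, 0.221, 0.975, 0.001]
ft_force: [-0.7, -0.0, 1.0]
opening: 0.0882
grip_force: 0.0
```

Emit:
servo_tool(
  series=[
    [[0,0,0,0,0,0,0.4],[0,0,0,0,0,0,0.4],[0,0,0,0,0,0,0.4],[0,0,0,0,0,0,0.4],[0,0,0,0,0,0,0.4],[0,0,0,0,0,0,0.4]],
  ],
)

```text
t: 3.37
ee_pos: [0.5269, -0.2845, 0.1036]
tool_rot: [0.001, 0.222, 0.975, -0.0]
ft_force: [-0.7, -0.9, 1.0]
opening: 0.0509
grip_force: 0.5
```

Emit:
servo_tool(
  series=[
    [[0,0,0,0,0,0,0.6],[0,0,0,0,0,0,0.6],[0,0,0,0,0,0,1],[0,0,0,0,0,0,1]],
  ],
)

```text
t: 3.7
ee_pos: [0.5266, -0.2845, 0.1029]
tool_rot: [0.0, 0.222, 0.975, -0.0]
ft_force: [-0.1, -2.1, 2.4]
opening: 0.0443
grip_force: 29.7
```

```bash
python3 - <<'E'
from plant import manip
from h import *
to(manip,[.5265,-.2895,.103])
E
```

```text
t 3.7 pos [ 0.5266 -0.2845  0.1029] yawY 64.4 q6 -1.64 tilt 0.04 f [-0.1 -2.1  2.4] op 0.0443
shift tool [-2.1 -4.5 -0.1] len 5.0
```

Emit:
servo_tool(
  series=[
    [[0,0,0,0,0,-20,1],[0,0,0,0,0,-40,1],[0,0,0,0,0,-40,1],[0,0,0,5,10,-20,1],[0,0,0,11,23,0,1],[0,0,0,16,34,0,1],[0,0,0,16,34,0,1],[0,0,0,16,34,0,1],[0,0,0,16,34,0,1],[0,0,0,16,34,0,1]],
  ],
)

```text
t: 4.53
ee_pos: [0.5268, -0.0578, 0.2223]
tool_rot: [-0.0, 0.222, 0.975, 0.0]
ft_force: [1.4, -0.6, -1.3]
opening: 0.0443
grip_force: 29.6
```

Emit:
servo_tool(
  series=[
    [[0,0,0,16,34,0,1],[0,0,0,16,34,0,1],[0,0,0,16,34,0,1],[0,0,0,16,34,0,1],[0,0,0,16,34,0,1],[0,0,0,16,34,0,1],[0,0,0,16,34,0,1],[0,0,0,16,34,0,1],[0,0,0,10,20,0,1],[0,0,0,0,0,0,1]],
  ],
)

```text
t: 5.37
ee_pos: [0.5287, 0.2676, 0.2222]
tool_rot: [-0.0, 0.22, 0.976, 0.001]
ft_force: [-0.5, 0.3, -0.8]
opening: 0.0443
grip_force: 29.6
```

```bash
python3 - <<'E'
from plant import manip
from h import *
to(manip,[.5265,.3095,.065])
grab(manip,"wrist","w3"); grab(manip,"side","s3")
for n in("w3","s3"):
    W=cloud(pickle.load(open(n+".pkl","rb"))).reshape(-1,3)*1000; W=W[np.isfinite(W[:,0])]
    z=W[:,2]; p=W[(z>33)&(z<46)&(abs(W[:,0]-515)<100)&(abs(W[:,1]-267)<120)]
    print(n,cv2.minAreaRect(p[:,:2].astype(np.float32)))
    c=W[(z>175)&(z<250)&(abs(W[:,0]-527)<40)&(abs(W[:,1]-310)<40)]; print(c.min(0),c.max(0))
E
```

```text
t 5.37 pos [0.5287 0.2676 0.2222] yawY 64.6 q6 -0.68 tilt 0.08 f [-0.5  0.3 -0.8] op 0.0443
shift tool [ 19.8  36.8 157.2] len 162.7
w3 ((517.2086181640625, 267.804443359375), (166.1976318359375, 84.51256561279297), 73.57685089111328)
[508.77495546 270.00515627 175.30798539] [538.71991288 299.36507889 249.99952597]
s3 ((513.7236328125, 267.9400939941406), (175.70578002929688, 85.24765014648438), 73.343505859375)Traceback (most recent call last):
  File "<stdin>", line 9, in <module>
    return umr_minimum(a, axis, None, out, keepdims, initial, where)
ValueError: zero-size array to reduction operation minimum which has no identity
```

View pics/w3.png

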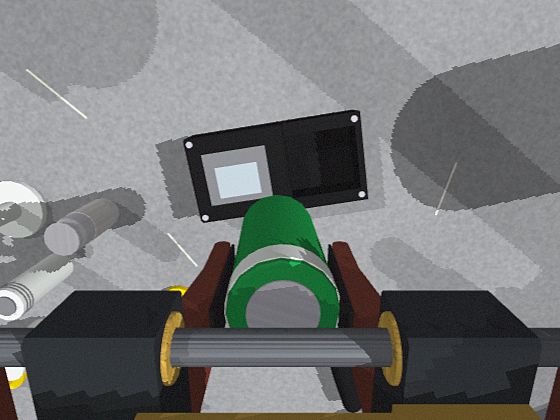

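The canister hangs upright at (283,270), and the bay is at (325,160). Next I move over it and lower.

Emit:
servo_tool(
  series=[
    [[0,0,0,9.7,18.9,0,1],[0,0,0,9.7,18.9,0,1],[0,0,0,0,0,30,1],[0,0,0,0,0,30,1],[0,0,0,0,0,30,1],[0,0,0,0,0,20,1],[0,0,0,0,0,12,1],[0,0,0,0,0,12,1],[0,0,0,0,0,12,1],[0,0,0,0,0,0,1]],
  ],
)

```text
t: 6.3
ee_pos: [0.5275, 0.3048, 0.075]
tool_rot: [-0.001, 0.222, 0.975, -0.001]
ft_force: [0.0, -0.4, -1.5]
opening: 0.0445
grip_force: 29.6
```

Emit:
servo_tool(
  series=[
    [[0,0,0,0,0,5,1],[0,0,0,0,0,5,1],[0,0,0,0,0,3,1],[0,0,0,0,0,0,1],[0,0,0,0,0,0,1]],
  ],
)

```text
t: 6.72
ee_pos: [0.5283, 0.3059, 0.0639]
tool_rot: [0.0, 0.221, 0.975, 0.0]
ft_force: [-0.7, 0.4, -1.1]
opening: 0.0446
grip_force: 29.6
```

Emit:
servo_tool(
  series=[
    [[0,0,0,1.5,2.5,1,1],[0,0,0,0,0,1.5,1],[0,0,0,0,0,0,1],[0,0,0,0,0,0,1]],
  ],
)

```text
t: 7.05
ee_pos: [0.5281, 0.309, 0.0614]
tool_rot: [0.0, 0.221, 0.975, 0.0]
ft_force: [0.4, 0.6, -0.4]
opening: 0.0445
grip_force: 29.6
```

Now down until contact, then release.

Emit:
servo_tool(
  series=[
    [[0,0,0,0,0,1,1],[0,0,0,0,0,0,1],[0,0,0,0,0,0,0.1],[0,0,0,0,0,0,-0.5],[0,0,0,0,0,0,-1],[0,0,0,0,0,0,-1],[0,0,0,0,0,0,-1],[0,0,0,0,0,0,-1],[0,0,0,0,0,-15,-1],[0,0,0,0,0,-30,-1]],
  ],
)

```text
t: 7.88
ee_pos: [0.5255, 0.3074, 0.1023]
tool_rot: [-0.003, 0.222, 0.975, -0.002]
ft_force: [0.2, 0.5, -0.2]
opening: 0.0862
grip_force: 0.0
```

Emit:
servo_tool(
  series=[
    [[0,0,0,0,0,-40,-1],[0,0,0,0,0,-40,-1],[0,0,0,0,0,-40,-1],[0,0,0,0,0,0,-1]],
  ],
)

```text
t: 8.22
ee_pos: [0.5317, 0.3109, 0.2336]
tool_rot: [0.005, 0.222, 0.975, 0.004]
ft_force: [0.7, 0.9, 0.8]
opening: 0.088
grip_force: 0.0
```

```bash
python3 - <<'E'
from plant import manip
from h import *
to(manip,[.6315,.002,.2],64)
grab(manip,"wrist","w4"); grab(manip,"side","s4")
for n in("w4","s4"):
    W=cloud(pickle.load(open(n+".pkl","rb"))).reshape(-1,3)*1000; W=W[np.isfinite(W[:,0])]
    z=W[:,2]; c=W[(z>95)&(z<110)&(abs(W[:,0]-527)<40)&(abs(W[:,1]-310)<40)]; print(n,cv2.minEnclosingCircle(c[:,:2].astype(np.float32)),np.median(c[:,2]),len(c))
E
```

```text
t 8.22 pos [0.5317 0.3109 0.2336] yawY 64.4 q6 -0.61 tilt 0.75 f [0.7 0.9 0.8] op 0.088
shift tool [-223.2 -235.9   32.8] len 326.4
turn about tool z (deg) 0.4
w4 ((529.0226440429688, 305.47784423828125), 22.487829208374023) 101.46064730554663 2216
s4 ((528.0509033203125, 301.9059753417969), 24.7095947265625) 100.52192127391064 146
```

The canister stands in the bay about 4.5 mm from the centre, with its top at 101 mm. Next is the probe.

Emit:
servo_tool(
  series=[
    [[0,0,0,-24.8,-26.2,0,-1],[0,0,0,-24.8,-26.2,0,-1],[0,0,0,-24.8,-26.2,0,-1],[0,0,0,-24.8,-26.2,4,-1],[0,0,0,-24.8,-26.2,4,-1],[0,0,0,-24.8,-26.2,4,-1],[0,0,0,-24.8,-26.2,6,-1],[0,0,0,-24.8,-26.2,6,-0.5],[0,0,0,-24.8,-26.2,9,-0.2],[0,0,0,0,0,0,-0.2]],
  ],
)

```text
t: 9.15
ee_pos: [0.6268, -0.0058, 0.1884]
tool_rot: [-0.002, 0.224, 0.975, -0.001]
ft_force: [-0.5, 0.4, 0.6]
opening: 0.0715
grip_force: 0.0
```

```bash
python3 - <<'E'
from plant import manip
from h import *
from scipy.optimize import least_squares
grab(manip,"wrist","w5")
W=cloud(pickle.load(open("w5.pkl","rb"))).reshape(-1,3)*1000; W=W[np.isfinite(W[:,0])]
z=W[:,2]; k=(abs(W[:,0]-631)<45)&(abs(W[:,1]-2)<45)
c=W[k&(z>85)&(z<97)]; t=cv2.minEnclosingCircle(c[:,:2].astype(np.float32)); print("top",t,len(c))
c=W[k&(z>4)&(z<10)&(np.hypot(W[:,0]-632,W[:,1]-2)<26)]; print("flange",cv2.minEnclosingCircle(c[:,:2].astype(np.float32)),len(c))
to(manip,[t[0][0]/1000,t[0][1]/1000,.052],64)
E
```

```text
top ((632.8992919921875, 2.0207841396331787), 10.18999195098877) 579
flange ((633.2948608398438, 1.708795428276062), 20.078235626220703) 741
t 9.2 pos [ 0.6261 -0.0033  0.1889] yawY 64.2 q6 -1.14 tilt 0.28 f [-0.   0.7  0.1] op 0.0668
shift tool [ -4.4   8.  136.9] len 137.2
turn about tool z (deg) 0.2
```

View pics/w5.png

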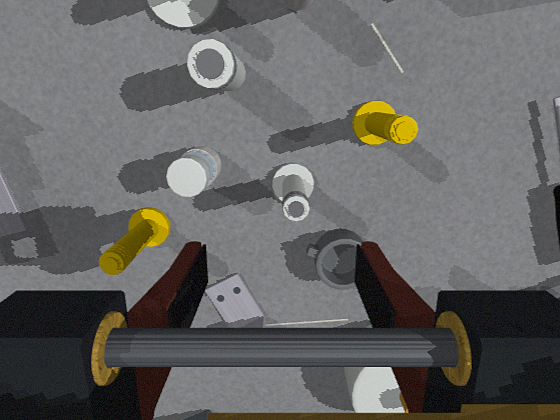

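The slim probe is at (295,190), with a measured flange radius of 20 mm. The fingers straddle it, clear of the socket (340,257) and the jar (190,172).

Emit:
servo_tool(
  series=[
    [[0,0,0,-4,6,0,-0.2],[0,0,0,0,0,20,-0.2],[0,0,0,0,0,30,-0.2],[0,0,0,0,0,20,-0.2],[0,0,0,0,0,0,-0.2],[0,0,0,0,0,0,-0.2]],
  ],
)

```text
t: 9.7
ee_pos: [0.6326, 0.005, 0.1211]
tool_rot: [-0.001, 0.221, 0.975, -0.0]
ft_force: [0.8, -0.7, 0.4]
opening: 0.0526
grip_force: 0.0
```

```bash
python3 - <<'E'
from plant import manip
from h import *
to(manip,[.6325,.002,.052],64)
E
```

```text
t 9.7 pos [0.6326 0.005  0.1211] yawY 64.5 q6 -1.14 tilt 0.17 f [ 0.8 -0.7  0.4] op 0.0526
shift tool [-1.4 -2.6 69.1] len 69.2
turn about tool z (deg) 0.5
```

Emit:
servo_tool(
  series=[
    [[0,0,0,-1.5,-2.5,20,-0.2],[0,0,0,0,0,25,-0.2],[0,0,0,0,0,15,-0.2],[0,0,0,0,0,9,-0.2],[0,0,0,0,0,0,-0.2],[0,0,0,0,0,0,0.3],[0,0,0,0,0,0,0.5],[0,0,0,0,0,0,0.5],[0,0,0,0,0,0,0.5],[0,0,0,0,0,0,0.5]],
  ],
)

```text
t: 10.53
ee_pos: [0.6343, 0.0004, 0.054]
tool_rot: [0.001, 0.222, 0.975, 0.0]
ft_force: [0.4, -0.7, 0.2]
opening: 0.0237
grip_force: 0.0
```

Emit:
servo_tool(
  series=[
    [[0,0,0,0,0,0,0.6],[0,0,0,0,0,0,0.8],[0,0,0,0,0,0,1],[0,0,0,0,0,0,1],[0,0,0,0,0,0,1]],
  ],
)

```text
t: 10.95
ee_pos: [0.6341, 0.0004, 0.0537]
tool_rot: [0.0, 0.222, 0.975, 0.0]
ft_force: [-0.7, 0.2, 5.3]
opening: 0.0198
grip_force: 30.0
```

Emit:
servo_tool(
  series=[
    [[0,0,0,0,0,-15,1],[0,0,0,0,0,-35,1],[0,0,0,0,0,-40,1],[0,0,0,0,0,-30,1],[0,0,0,0,-10,0,1],[0,0,0,-1,-25,0,1],[0,0,0,-2,-36,0,1],[0,0,0,-2,-36,0,1],[0,0,0,-2,-36,0,1],[0,0,0,-2,-36,0,1]],
  ],
)

```text
t: 11.78
ee_pos: [0.5628, -0.1661, 0.1721]
tool_rot: [-0.001, 0.221, 0.975, 0.0]
ft_force: [-0.2, -0.4, -2.0]
opening: 0.0196
grip_force: 30.0
```

Emit:
servo_tool(
  series=[
    [[0,0,0,-2,-36,0,1],[0,0,0,-1,-36,0,1],[0,0,0,0,-36,0,1],[0,0,0,0,-25,0,1],[0,0,0,0,0,0,1],[0,0,0,0,0,0,1],[0,0,0,0,0,0,1]],
  ],
)

```text
t: 12.37
ee_pos: [0.5093, -0.2857, 0.1724]
tool_rot: [-0.001, 0.222, 0.975, 0.0]
ft_force: [-0.5, -1.0, -0.3]
opening: 0.0194
grip_force: 30.0
```

```bash
cat > pr.py <<'E'
from h import *
def held(n,o):
    """probe axis at top / flange from wrist cloud, relative to TCP, in world mm"""
    W=cloud(pickle.load(open(n+".pkl","rb"))).reshape(-1,3)*1000; W=W[np.isfinite(W[:,0])]
    p=o["ee_pos"]*1000; k=np.hypot(W[:,0]-p[0],W[:,1]-p[1])<30; b=p[2]-53.7; z=W[:,2]
    for nm,lo,hi in(("top",86,96),("flange",3,11)):
        c=W[k&(z>b+lo)&(z<b+hi)]
        if len(c)>5: q=cv2.minEnclosingCircle(c[:,:2].astype(np.float32)); print(nm,np.round(q[0],1),round(q[1],1),"rel TCP",np.round(np.array(q[0])-p[:2],1),np.median(c[:,2]).round(1))
E
python3 - <<'E'
from plant import manip
from h import *; from br import fit; from pr import held
grab(manip,"wrist","w6"); o=manip.observe()
held("w6",o)
to(manip,[.5098,-.2864,.174])
fit("w6")
E
```

```text
top [ 502.4 -283.1] 20.9 rel TCP [-7.3  2.2] 209.4
flange [ 507.4 -285.8] 20.1 rel TCP [-2.3 -0.5] 126.9
t 12.42 pos [ 0.5097 -0.2853  0.1726] yawY 64.4 q6 -1.66 tilt 0.07 f [-0.6 -0.  -1.4] op 0.0196
shift tool [-0.6 -1.  -1.4] len 1.8
w6 upright slope yaw -11.82
w6 plate [ 443.  -272.1] [76.4 75.3] 78.1 55.3
w6 cantop ((507.5356140136719, -285.716796875), 9.993956565856934) 281.6597900603575
w6 slot y (lo,gap,gap,hi) [-37.5 -12.9  14.   38.6]  plate x at side [-42.4 -11.2 -11.   32.9]  closed end x -9.3
w6 tray x max [ -8.7 104.9] y [-26.6  28.4] 48.2
```

View pics/w6.png

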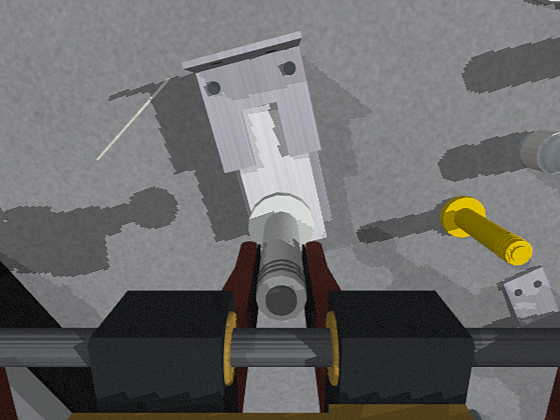

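The probe hangs upright with its flange at (282,215), in line with the slot at (265,130). In the wrist frame it is 58 mm in front of the seat and 0.1 mm off sideways. Next I lower it and press.

Emit:
servo_tool(
  series=[
    [[0,0,0,0,0,20,1],[0,0,0,0,0,25,1],[0,0,0,0,0,15,1],[0,0,0,0,0,7,1],[0,0,0,0,0,0,1],[0,0,0,0,0,0,1]],
  ],
)

```text
t: 12.92
ee_pos: [0.5103, -0.2855, 0.1063]
tool_rot: [-0.0, 0.221, 0.975, 0.0]
ft_force: [-0.9, -0.4, -1.5]
opening: 0.0194
grip_force: 30.0
```

Emit:
servo_tool(
  series=[
    [[0,0,0,0,0,4,1],[0,0,0,0,0,4,1],[0,0,0,0,0,3,1],[0,0,0,0,0,3,1],[0,0,0,0,0,0,1],[0,0,0,0,0,0,1],[0,0,0,0,0,0,1]],
  ],
)

```text
t: 13.5
ee_pos: [0.5107, -0.2866, 0.0928]
tool_rot: [0.001, 0.222, 0.975, -0.0]
ft_force: [3.1, 0.7, 4.4]
opening: 0.0196
grip_force: 30.0
```

```bash
python3 - <<'E'
from plant import manip
from h import *; from br import fit; from pr import held
grab(manip,"wrist","w7"); o=manip.observe(); print(o["ft_torque"].round(2))
held("w7",o)
to(manip,[.5097-.0581,-.2853+.0124,.092])
try: fit("w7")
except Exception as e: print(e)
E
```

```text
[ 0.06 -0.69  0.03]
top [ 503.9 -284.1] 20.9 rel TCP [-6.7  2.5] 129.8
flange [ 509.1 -286.7] 19.9 rel TCP [-1.5 -0.2] 47.3
t 13.55 pos [ 0.5106 -0.2866  0.0928] yawY 64.4 q6 -1.66 tilt 0.11 f [ 1.9 -0.1  4.8] op 0.0196
shift tool [ 59.1 -13.2   0.7] len 60.6
w7 upright slope yaw -12.13
w7 plate [ 453.5 -274.3] [76.4 96.9] 78.1 55.3
w7 cantop ((506.0328674316406, -284.91650390625), 21.45864486694336) 202.27093198110418
w7 slot y (lo,gap,gap,hi) [-37.6 -12.7  14.1  38.7]  plate x at side [-42.4 -10.6 -10.5  33.1]  closed end x -9.2
w7 tray x max [12.  77.1] y [-18.7  18.9] 47.3
```

Emit:
servo_tool(
  series=[
    [[0,0,0,0,0,1.5,1],[0,0,0,3,-0.7,0,1],[0,0,0,6,-1.4,0,1],[0,0,0,6,-1.4,0,1],[0,0,0,6,-1.4,0,1],[0,0,0,6,-1.4,0,1],[0,0,0,6,-1.4,0,1],[0,0,0,6,-1.4,0,1],[0,0,0,0,0,0,1],[0,0,0,0,0,0,1]],
  ],
)

```text
t: 14.38
ee_pos: [0.4689, -0.277, 0.0904]
tool_rot: [-0.001, 0.222, 0.975, 0.0]
ft_force: [-0.1, -1.7, 4.8]
opening: 0.0195
grip_force: 30.0
```

```bash
python3 - <<'E'
from plant import manip
from h import *; from pr import held
grab(manip,"wrist","w8"); o=manip.observe(); print(o["ft_torque"].round(2))
held("w8",o); to(manip,[.5106-.0586,-.2866+.0131,.092])
E
```

```text
[-0.21 -0.    0.  ]
top [ 461.9 -274.4] 20.9 rel TCP [-7.1  2.7] 127.4
flange [ 466.7 -277. ] 19.5 rel TCP [-2.3  0. ] 44.9
t 14.43 pos [ 0.469  -0.277   0.0903] yawY 64.4 q6 -1.68 tilt 0.18 f [-1.4 -1.5  5.9] op 0.0194
shift tool [16.8 -4.2 -1.6] len 17.4
```

View pics/w8.png

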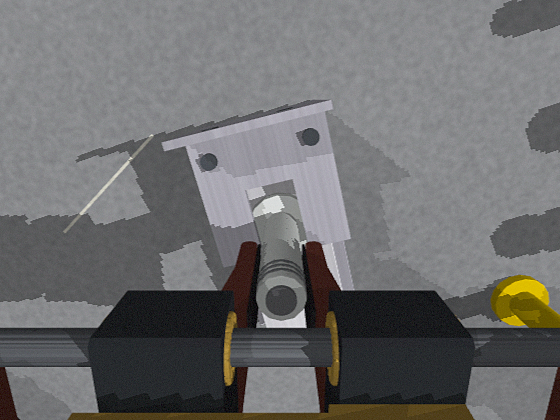

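The barrel is in the slot at (278,225), with the flange under the plate and about 17 mm still to go.

Emit:
servo_tool(
  series=[
    [[0,0,0,4,-1,0,1],[0,0,0,5,-1.2,0,1],[0,0,0,4,-1,0,1],[0,0,0,3,-0.8,0,1],[0,0,0,0,0,0,1],[0,0,0,0,0,0,1],[0,0,0,0,0,0,1]],
  ],
)

```text
t: 15.02
ee_pos: [0.4539, -0.274, 0.0905]
tool_rot: [-0.001, 0.221, 0.975, 0.0]
ft_force: [1.9, -1.1, 4.9]
opening: 0.0196
grip_force: 30.0
```

```bash
python3 - <<'E'
from plant import manip
from h import *; from pr import held
grab(manip,"wrist","w9"); o=manip.observe(); print(o["ft_torque"].round(2))
held("w9",o); to(manip,[.5106-.0586,-.2866+.0131,.092])
W=cloud(pickle.load(open("w9.pkl","rb"))).reshape(-1,3)*1000; W=W[np.isfinite(W[:,0])]
a=np.radians(-12); L=(W[:,:2]-[450.26,-273.53])@np.array([[np.cos(a),-np.sin(a)],[np.sin(a),np.cos(a)]]);z=W[:,2]
k=(z>57)&(z<75)&(np.hypot(*L.T)<18); print("barrel local",L[k].min(0),L[k].max(0),k.sum())
k=(z>75)&(z<85)&(np.hypot(*L.T)<14); print("barrel mid local",L[k].min(0),L[k].max(0),k.sum())
E
```

```text
[-0.21 -0.31  0.01]
top [ 447.1 -271.5] 20.9 rel TCP [-6.8  2.6] 127.5
flange [ 453.5 -274.7] 17.9 rel TCP [-0.4 -0.6] 45.1
t 15.07 pos [ 0.4539 -0.274   0.0905] yawY 64.4 q6 -1.69 tilt 0.08 f [ 1.6 -1.9  5.1] op 0.0193
shift tool [ 1.9 -0.3 -1.5] len 2.5
barrel local [-13.51804729  -9.88815108] [4.53836139 9.54062714] 365
barrel mid local [-7.78030289 -9.83679968] [4.56315471 9.53770096] 265
```

Emit:
servo_tool(
  series=[
    [[0,0,0,1.5,-0.4,0,1],[0,0,0,1,-0.2,0,1],[0,0,0,0,0,0,1],[0,0,0,0,0,-2,1],[0,0,0,0,0,-2,1],[0,0,0,0,0,0,1],[0,0,0,0,0,0,1]],
  ],
)

```text
t: 15.65
ee_pos: [0.4518, -0.2736, 0.0948]
tool_rot: [-0.0, 0.222, 0.975, 0.0]
ft_force: [2.0, -1.0, 4.3]
opening: 0.0197
grip_force: 30.0
```

```bash
python3 - <<'E'
from plant import manip
from h import *
to(manip,[.4523,-.2735,.0957])
E
```

```text
t 15.65 pos [ 0.4518 -0.2736  0.0948] yawY 64.4 q6 -1.69 tilt 0.01 f [ 2.  -1.   4.3] op 0.0197
shift tool [-0.4  0.3 -0.9] len 1.1
```

Emit:
servo_tool(
  series=[
    [[0,0,0,0,0,-0.7,1],[0,0,0,0,0,0,1],[0,0,0,0,0,0,0.5],[0,0,0,0,0,0,0.2],[0,0,0,0,0,0,-0.2],[0,0,0,0,0,0,-0.3],[0,0,0,0,0,0,-0.3],[0,0,0,0,0,0,-0.3],[0,0,0,0,0,-15,-0.3],[0,0,0,0,0,-30,-0.3]],
  ],
)

```text
t: 16.48
ee_pos: [0.4498, -0.2723, 0.138]
tool_rot: [-0.003, 0.222, 0.975, 0.001]
ft_force: [1.0, -0.2, 0.8]
opening: 0.0568
grip_force: 0.0
```

Emit:
servo_tool(
  series=[
    [[0,0,0,0,0,-40,-0.3],[0,0,0,0,0,-40,-0.3],[0,0,0,0,0,0,-0.3],[0,0,0,0,0,0,-0.3]],
  ],
)

```text
t: 16.82
ee_pos: [0.4532, -0.2744, 0.2227]
tool_rot: [0.002, 0.222, 0.975, -0.001]
ft_force: [-0.1, -0.5, 0.1]
opening: 0.0569
grip_force: 0.0
```

```bash
python3 - <<'E'
from plant import manip
from h import *; from br import fit
grab(manip,"wrist","w10"); to(manip,[.45,-.274,.1])
W=cloud(pickle.load(open("w10.pkl","rb"))).reshape(-1,3)*1000; W=W[np.isfinite(W[:,0])]
a=np.radians(-12); L=(W[:,:2]-[447.5,-273.5])@np.array([[np.cos(a),-np.sin(a)],[np.sin(a),np.cos(a)]]);z=W[:,2]
k=(z>127)&(z<137)&(np.hypot(*L.T)<18); print("top",cv2.minEnclosingCircle(L[k].astype(np.float32)),np.median(z[k]))
k=(z>58)&(z<120)&(np.hypot(*L.T)<18);print("barrel",L[k].min(0),L[k].max(0))
P=(z>51.5)&(z<57.5); s=P&(abs(L[:,1])>18)&(abs(L[:,1])<32)&(L[:,0]<45); print("plate x",L[s][:,0].min(),L[s][:,0].max(),np.percentile(L[P&(abs(L[:,0]+5)<25)][:,1],[.5,99.5]))
E
```

```text
t 16.87 pos [ 0.452  -0.2737  0.2208] yawY 64.4 q6 -1.69 tilt 0.07 f [-0.7 -0.3 -0.6] op 0.0573
shift tool [  1.8  -1.1 120.8] len 120.8
top ((2.629981279373169, 0.15279920399188995), 10.272086143493652) 132.5823417177387
barrel [-7.48971343 -9.23513456] [ 4.9235182  10.41032991]
plate x -46.318644162989784 32.89620442290876 [-37.29928527  38.11074116]
```

View pics/w10.png

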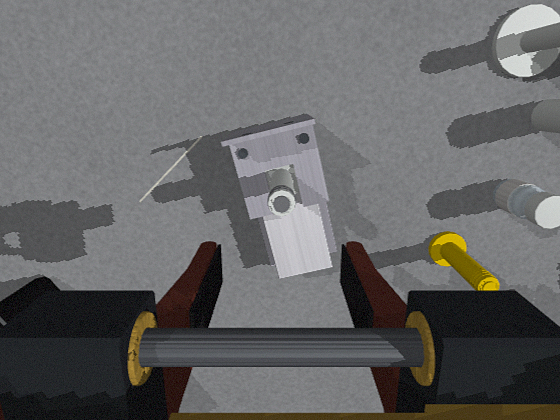

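The probe stands seated in the slot at (282,195), about 0.2 mm from the seat along x and 0.4 mm along y. Its base is at 42 mm and the gripper is clear.

```bash
python3 -c "
from plant import manip
print(manip.finish_job())"
```

```text
the job is handed in; nothing more can be done
None
```

I handed the job in at about 17 s. The canister stands in the bay about 4–5 mm from its centre. The slim probe is held in the slot within 1 mm of the seat by wrist-camera measurement, and the robot touches nothing. No verdict came back.

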